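# Turn the tilted revolving display slab over to its other stop by its bumper rail

## Task

The heavy oval marble display slab leans towards the customers and rests against one stop; turn it counter-clockwise (seen from above) by pushing with the fingertips on its sprung bumper rail, over its high point and round to its other stop, without pushing on the dish. From when it starts moving until five sixths of the way round, keep the rail pressed in by 6 to 16 mm without a break (a push of about 2 to 5 N; never more), also where the slab starts to run downhill by itself and the fingers must hurry after it; then stop pushing so that it runs gently into the stop, take the hand away and leave it resting there, with everything else on the counter left alone.

Things in the scene. Friction and masses are not known exactly. Their poses are not given: they have to be found in the camera images.
- slab (a joint): Turning angle of the heavy oval marble slab, rad, growing counter-clockwise from above: 0 = on its first stop (start, held there by gravity), 2.4 = on its second stop. Free bearing: viscous damping 0.46 N m s/rad, no dry friction or spring. Nominal inertia about the axis 0.19 kg m2 (run-out time constant 0.41 s).
- stand: Fixed dark steel pedestal of the slab, foot 170 mm across, origin at the centre of its underside. The bearing axis crosses the vertical through the origin 62 mm up and leans 0.175 rad from vertical towards the stand's +x (about away from the robot), so the slab is low on the stand's +x side and high on its -x side.
- slab_center (a point): Centre of the slab's upper face, on the axis, 68 mm along it from its crossing. Axes turn with the slab: x along its length away from the dish, z square to the face. At joint q, x is turned by q-1.2 about the axis from the downhill direction. White marble, 400 x 200 x 60 mm: half discs of radius 100 centred at x=-100 and +100, straight sides at y=+-100. Buns 33 mm high on it.
- bumper (a joint): How far the sprung bumper rail is pushed in towards the slab, m: 0 = out, free; hard end at 0.020. Spring 300 N/m with no preload (6 mm = 1.8 N, 16 mm = 4.8 N) and damping 6 N s/m, so it shows the push of the fingers. Its own weight moves it by 1 mm at most.
- rail (a point): Middle of the outer face of the bumper rail: level steel bar 20 mm thick, 140 mm long along the slab's x, its ends bowed 6 mm back, on two pins at the slab's y=+100 side near the dish. Rail out: x=-100, y=+142, z=-12 mm of slab_center; moves with the rail; axes as the slab's. Pushed in the slab's -y it turns the slab counter-clockwise, lever arm 100 mm.
- dish (a point): Lidded cast-iron dish, 100 mm across, 40 mm high, fixed on the slab at x=-150, y=0 mm of slab_center; this point is the centre of its underside. Dish and slab weigh 14.4 kg; their weight gives a torque of nominally 0.38 N m x sin(joint - 1.29): it resists the turn up to 1.29 rad, then pulls the slab on. Masses are 0.85 to 1.08 times nominal.
- roll_a: Bread roll 74 mm across, 40 mm high, in the tray; origin under its centre. Bystander, leave alone.
- roll_b: Second bread roll 74 mm across, 40 mm high, in the tray; origin under its centre. Bystander, leave alone.
- jam: Jam jar, 68 mm across, 85 mm high; origin under its centre. Bystander, leave alone.
- cup: White cup, 76 mm across, 90 mm high; origin under its centre. Bystander, leave alone.
- spatula: Spatula lying on the table; origin at its middle. Bystander, leave alone.
- card_rack: Wooden block 50 x 90 x 50 mm; origin under its centre. Bystander, leave alone.

How it is judged:
By the outcome, as a careful person would: the job done as asked, in the order asked, and still so for the second after the job is handed in, with the robot touching nothing.
It also fails if it takes over 48 s, if anything falls off the work surface, if the arm or the gripper's body presses on something with over 40 N, if the wrist force passes 120 N, or if a joint passes its speed limit or range.

## Robot

A 6-joint arm with a two-finger parallel gripper is mounted at the origin on the work surface. World frame = base frame: x ahead of the robot, y to its left, z up, the work surface at z = 0. Lengths are in m, angles in rad, forces in N, time in s.
With the tool pointing down it reaches from about 0.25 to 0.775 m from the base axis. Payload 4 kg.
Tool frame: the origin (TCP) lies at the very end of the fingers, on their centre line; the grasp point (between the pads) lies 19 mm behind it (r.grip_depth is the distance from the TCP to the grasp point, in m); z points along the fingers, y is the line along which they close (so a half turn about z gives the same grasp; the last joint's range is limited). The gripper opens to 94 mm and grips with 3 to 60 N. Pads are 16 mm wide; open, the fingers measure 119 mm over their backs; the gripper's body (75 mm by 177 mm) begins 78 mm behind the grasp point.
Start: joints at [-1.417, 0.087, 1.371, -0, 1.684, -0.103], TCP at [0.14, -0.532, 0.168] pointing down, gripper open.
Joint ranges: [-3.1, 3.1], [-0.76, 2.03], [0.27, 2.55], [-1.08, 4.22], [0.17, 2.65], [-2.57, 2.57]. Speed limits (rad/s): [2.79, 2.79, 3.14, 3.14, 3.14, 3.14].

## Interface

Orientations are given as a 3x3 rotation matrix whose columns are the frame's x, y, z axes.
In Python, from workcell import r gives the robot as it stands.
- The arm moves only by the tool jog_arm, never from a script. Its arguments are lists of equal length, an entry for each row: "jaw": the closure, from 0 (fully open) to 1 (shut); "xyz": the shift along the tool's x, y, z in cm, a list of three; "twist": the turn, a rotation vector about the tool's x, y, z in rad, a list of three. In form: {"jaw": [jaw, ...], "xyz": [[tx, ty, tz], ...], "twist": [[wx, wy, wz], ...]}. A call has 1 to 20 rows; each row is the pose to reach, as a shift and turn from the pose commanded when the call began, along the tool's axes at that moment; what a row does not reach only later rows make up. A row lasts 1/8 s, in which the tool goes at most 62.5 mm and 10.7 degrees, less where a joint would pass 70% of its speed; a pose out of reach is approached as far as the arm can. A call with a gripper value outside its range is refused whole. The fingers move at their own pace and stop on an object; "squeeze" is the grip in N (left out, the last holds). Time passes only in rows, so rows that repeat a pose let the fingers close. It gives the time, the measured TCP pose, the force, the opening and the grip force at its end, in the units of the state.
- r.get_state(): the state, without advancing time (a new reading comes with each control period).
- r.grab_frame(name): name is "scene" or "top" or "wrist"; returns a dict with "color" (400x640x3 uint8, red, green, blue), "fov_y" (degrees; the focal length in pixels is half the picture's height over the tangent of half this angle, whatever the lens; pixels are square), "cx", "cy" (the principal point, pixels), "rvec" (rotation vector, rad) and "tvec" (3), from world to camera coordinates, as OpenCV has them. Camera axes: x right, y down, z forward; pixel columns grow to the right and rows downward; lengths in m; the calibration is good to about 2 mm. A picture is of the moment at which its call begins. There is no depth.
- r.finish_job(): hands the job in; it is judged then, once.
The state is a dict: "clock": time; "joints": joint angles; "joint_velocities": joint speeds; "joint_efforts": joint torques, N m; "position": TCP position; "ee_rot": TCP orientation; "force": force on the tool from outside, world axes, zero at the start; "torque": the same for the moment, N m; "grip_width": finger opening in m; "finger_force": force on a finger pad.
Only numpy, scipy, OpenCV 4.12 (cv2) and the standard library are available. Lean on these libraries where they do the work, as an engineer would, in place of code of your own. Each camera call takes 0.05 s, during which the arm holds its last target. There are 200 camera calls.

## Working session

There is one attempt and no reset: what is moved stays moved. The work goes in short steps, Python scripts to look and compute and a tool call to move; the robot and the scene stay as the last step left them, time stands still between calls to the robot, and variables do not carry over. Pictures are saved under pics/ and viewed, at most 10 in all, crops included, and the job is handed in when it is done.

Besides the shell and the picture viewer there is one more tool, called by a JSON object that holds its "op" and its "data". jog_arm: Moves the arm, as the interface text tells. Its arguments: {"type":"object","properties":{"jaw":{"type":"array","items":{"type":"number"}},"xyz":{"type":"array","items":{"type":"array","items":{"type":"number"}}},"twist":{"type":"array","items":{"type":"array","items":{"type":"number"}}},"squeeze":{"type":"number"}},"required":["jaw","xyz","twist"]}

```bash
mkdir -p pics; ls; python3 - <<'E'
from workcell import r
import cv2,numpy as np
for n in("scene","top"):
    f=r.grab_frame(n); cv2.imwrite(f"pics/{n}0.png",f["color"][:,:,::-1]); print(n,f["fov_y"],f["cx"],f["cy"],f["rvec"],f["tvec"])
s=r.get_state(); print(s)
E
```

```text
pics
scene 49.10186582166848 321.04170004087933 192.84582775252093 [ 1.88920014  1.65153755 -0.65450576] [-0.07487509 -0.30369716  1.69883915]
top 53.137694919897186 318.81332001463994 194.70231553810027 [ 2.19360861 -2.18095041  0.06955336] [-0.01411149  0.53415051  1.17241848]
{'clock': 0.1, 'joints': array([-1.41710811e+00,  8.78725597e-02,  1.37205090e+00, -1.49516668e-05,
        1.68361325e+00, -1.03095708e-01]), 'joint_velocities': array([-1.40650911e-05, -1.72382649e-03, -4.01454985e-03,  3.86005007e-04,
        4.53933701e-04, -1.16601609e-03]), 'joint_efforts': array([ 1.91196887e-03, -3.41251552e+01, -3.03302264e+01,  7.19237770e-02,
        3.03742499e-02, -1.01951528e-04]), 'position': array([ 0.13959106, -0.53141764,  0.16715246]), 'ee_rot': array([[ 9.67212222e-01,  2.53969330e-01, -3.12286049e-04],
       [ 2.53969455e-01, -9.67210336e-01,  1.91887295e-03],
       [ 1.85288584e-04, -1.93526849e-03, -9.99998110e-01]]), 'force': array([-0.30787284,  0.49054058, -1.12653438]), 'torque': array([-0.03214831,  0.019526  ,  0.01334765]), 'finger_force': 0.0, 'grip_width': 0.09419744437529573}
```

View pics/scene0.png

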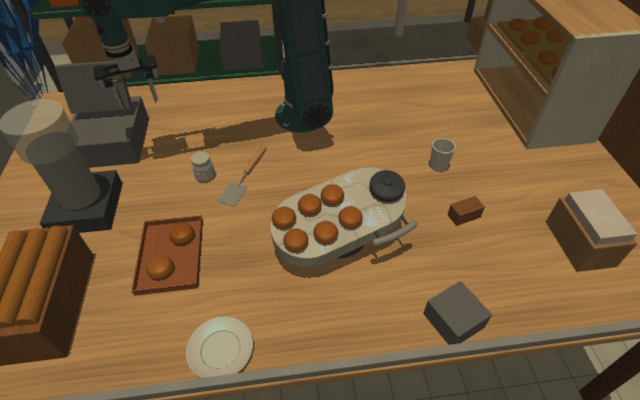

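View pics/top0.png

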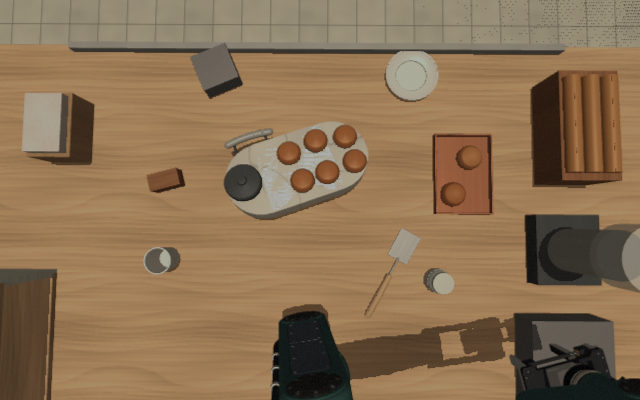

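Scene view: slab at about (340,215), dish at (387,185), rail at (395,235). Top view: slab centre at about (297,170), dish at (243,182), rail on the far side at (250,138). Cup is at (158,260), rack at (165,180), jam at (440,282) and spatula at (395,265). Next I zoom in for measurement.

```bash
python3 - <<'E'
import cv2,numpy as np
a=cv2.imread("pics/top0.png")[105:235,210:385]; b=cv2.imread("pics/scene0.png")[155:285,255:430]
cv2.imwrite("pics/c0.png",cv2.resize(np.vstack([a]),None,fx=4.5,fy=4.5,interpolation=cv2.INTER_CUBIC))
cv2.imwrite("pics/c1.png",cv2.resize(b,None,fx=4.5,fy=4.5,interpolation=cv2.INTER_CUBIC))
E
```

```text
(no output)
```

View pics/c0.png

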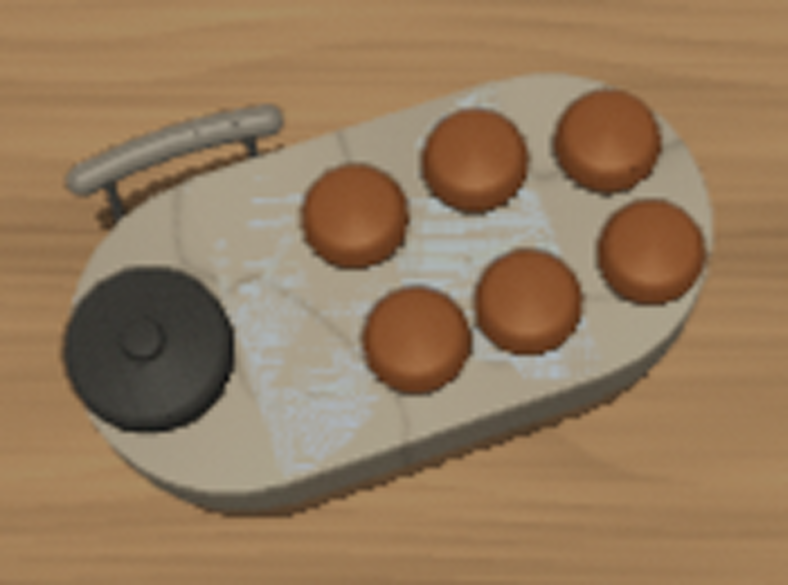

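View pics/c1.png

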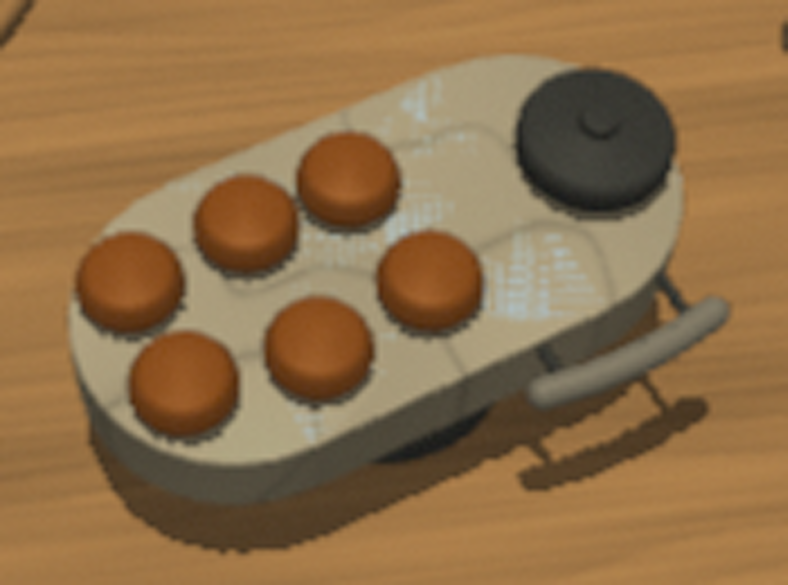

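Crops: in the top view the marble face, rail and two pins are clear, with the dish knob at about (242,181). The scene view shows the face equally well, with the rail outer end at about (416,225). I'll fit the oval's outline from both views on the leaning face plane.

```bash
cat > h.py <<'E'
import numpy as np, cv2
from scipy.spatial.transform import Rotation as R
from scipy.optimize import least_squares
LEAN=0.175
def axes(yaw,q):
    "slab axes in world (columns) at joint q"
    lean=R.from_euler('z',yaw)*R.from_euler('y',LEAN)
    return (lean*R.from_euler('z',q-1.2)).as_matrix()
def center(p):  # p=(x,y,yaw) of stand
    return np.array([p[0],p[1],.062])+.068*axes(p[2],0)[:,2]
def toworld(p,q,v): return center(p)+np.asarray(v)@axes(p[2],q).T
class Cam:
    def __init__(s,f):
        s.K=np.array([[200/np.tan(np.radians(f["fov_y"]/2)),0,f["cx"]],[0,200/np.tan(np.radians(f["fov_y"]/2)),f["cy"]],[0,0,1]])
        s.R=cv2.Rodrigues(np.array(f["rvec"]))[0]; s.t=np.array(f["tvec"]); s.c=-s.R.T@s.t
    def rays(s,px): return np.c_[px,np.ones(len(px))]@np.linalg.inv(s.K).T@s.R
    def proj(s,X): Y=np.atleast_2d(X)@s.R.T+s.t; Y=Y@s.K.T; return Y[:,:2]/Y[:,2:]
def sdf(u): # stadium signed distance
    dx=np.maximum(np.abs(u[:,0])-.1,0); return np.hypot(dx,u[:,1])-.1
def local(p,q,cam,px,z=0):
    A=axes(p[2],q); c=center(p)+z*A[:,2]; d=cam.rays(px)
    t=((c-cam.c)@A[:,2])/(d@A[:,2]); return (cam.c+t[:,None]*d-c)@A
def facepts(cam,img,p0,q):
    hsv=cv2.cvtColor(img,cv2.COLOR_RGB2HSV)
    m=((hsv[:,:,1]<95)&(hsv[:,:,2]>125)).astype(np.uint8)
    c=cam.proj(center(p0))[0]
    roi=np.zeros_like(m); cv2.circle(roi,tuple(int(v) for v in c),110,1,-1)
    m=cv2.morphologyEx(m*roi,cv2.MORPH_OPEN,np.ones((3,3),np.uint8))
    cs=max(cv2.findContours(m,cv2.RETR_EXTERNAL,cv2.CHAIN_APPROX_NONE)[0],key=cv2.contourArea)[:,0].astype(float)
    return cs,m
E
python3 - <<'E'
from workcell import r
from h import *
p=np.array([.5,.0,0.]); data=[]
# initial guess: ray through top px (297,170)
F={n:r.grab_frame(n) for n in("scene","top")}; C={n:Cam(f) for n,f in F.items()}
d=C["top"].rays(np.array([[293,170.]]))[0]; X=C["top"].c+d*(.129-C["top"].c[2])/d[2]; p[:2]=X[:2]-[.012,0]; print("guess",p)
cs={}
for n in F:
    cs[n],m=facepts(C[n],F[n]["color"],p,0); cv2.imwrite(f"pics/m_{n}.png",m*255); print(n,len(cs[n]),cs[n].min(0),cs[n].max(0))
def fit(names):
    P=p.copy()
    for thr in(.04,.015,.006,.004):
        sel={n:cs[n][np.abs(sdf(local(P,0,C[n],cs[n])))<thr] for n in names}
        P=least_squares(lambda x:np.concatenate([sdf(local(x,0,C[n],sel[n])) for n in names])+.000,P,loss="soft_l1",f_scale=.002).x
    res=np.concatenate([sdf(local(P,0,C[n],sel[n])) for n in names])
    return P,{n:len(sel[n]) for n in names},res.mean(),res.std()
for nm in(["top"],["scene"],["top","scene"]): 
    print(nm,*fit(nm))
P=fit(["top","scene"])[0]
# checks
for n,k,rail in(("top",(242,180.5),[(247,138)]),("scene",(388,182),[])):
    print(n,"knob px of (-150,0,45):",C[n].proj(toworld(P,0,[-.15,0,.045])),"rail mid/ends",C[n].proj(toworld(P,0,[[-.1,.132,-.002],[-.17,.126,-.002],[-.03,.126,-.002]])).round(1).tolist())
E
```

```text
guess [0.58152868 0.05902122 0.        ]
scene 361 [281. 167.] [406. 257.]
top 419 [227. 121.] [364. 214.]
['top'] [ 0.59344006  0.0472059  -0.02401232] {'top': 258} -0.0011214896937964307 0.0010404230615931485
['scene'] [ 0.59459593  0.0447071  -0.04233387] {'scene': 208} -0.0014757615474521473 0.0012860919988307677
['top', 'scene'] [ 0.59350748  0.04698853 -0.02694475] {'top': 259, 'scene': 205} -0.001387850116823628 0.0011369645418977965
top knob px of (-150,0,45): [[241.4281666  178.70580442]] rail mid/ends [[248.1, 134.4], [224.4, 144.2], [272.9, 128.5]]
scene knob px of (-150,0,45): [[387.74606749 179.63068239]] rail mid/ends [[395.6, 233.2], [416.3, 221.0], [371.8, 242.1]]
```

```bash
cat >> h.py <<'E'
P=np.array([.5935,.047,-.027]); XC=-.11; HW=.008; ZB=.015
def pose(q,d,P=P,xc=XC):
    "TCP position and tool azimuth (tool x along slab +y) with rail pressed by d at slab angle q"
    A=axes(P[2],q); w=center(P)+A@np.array([xc,.142-d-.006*((xc+.1)/.07)**2,-.012]); n=A[:2,1]/np.linalg.norm(A[:2,1])
    return np.r_[w[:2]+HW*n,w[2]-ZB],np.arctan2(n[1],n[0])
def Rt(az): return np.array([[np.cos(az),np.sin(az),0],[np.sin(az),-np.cos(az),0],[0,0,-1]])
def rows(T0,R0,poses):
    "tool shifts (cm) and twist about tool z from commanded pose (T0,R0)"
    return [(np.round((p-T0)@R0*100,2).tolist(), round(float(R.from_matrix(R0.T@Rt(a)).as_rotvec()[2]),3)) for p,a in poses]
E
python3 - <<'E'
from h import *
for q in(0,.5,1,1.5,2,2.4):
    t,a=pose(q,0.0); print(q,t.round(3),round(np.hypot(*t[:2]),3),round(a,3))
t,a=pose(0,-.015); print(t,np.hypot(*t[:2]),a)
# simulation of force-controlled push, contact lever L, mass scale m
L=.11
for m in(.85,1,1.08):
    q=w=0;t=0;dt=.002;out=[]
    d=0
    while q<2.05 and t<25:
        # desired push depth schedule
        dd=np.interp(q,[0,.2,1.0,1.7,2.1],[.0140,.0135,.0105,.009,.0085])
        tau=L*300*dd-.46*w-.38*m*np.sin(1.29-q)
        w=max(w+tau/.19*dt,0) if q<=0 else w+tau/.19*dt; q=max(q+w*dt,0); t+=dt
        if int(t/dt)%250==0: out.append((round(t,1),round(q,2),round(w,2)))
    print(m,out)
E
```

```text
0 [0.706 0.201 0.086] 0.734 0.349
0.5 [0.621 0.232 0.101] 0.662 0.851
1 [0.531 0.217 0.116] 0.574 1.347
1.5 [0.459 0.161 0.128] 0.487 1.839
2 [0.423 0.077 0.133] 0.43 2.336
2.4 [0.425 0.003 0.132] 0.425 2.739
[0.71976068 0.20595721 0.08362713] 0.7486479842263358 0.34902397052715073
0.85 [(0.5, np.float64(0.07), np.float64(0.23)), (1.0, np.float64(0.21), np.float64(0.31)), (1.5, np.float64(0.37), np.float64(0.34)), (2.0, np.float64(0.55), np.float64(0.37)), (2.5, np.float64(0.75), np.float64(0.41)), (3.0, np.float64(0.97), np.float64(0.48)), (3.5, np.float64(1.23), np.float64(0.58)), (4.0, np.float64(1.55), np.float64(0.72)), (4.5, np.float64(1.95), np.float64(0.89))]
1 [(0.5, np.float64(0.04), np.float64(0.15)), (1.0, np.float64(0.13), np.float64(0.2)), (1.5, np.float64(0.24), np.float64(0.22)), (2.0, np.float64(0.36), np.float64(0.24)), (2.5, np.float64(0.49), np.float64(0.27)), (3.0, np.float64(0.63), np.float64(0.31)), (3.5, np.float64(0.8), np.float64(0.36)), (4.0, np.float64(1.0), np.float64(0.44)), (4.5, np.float64(1.24), np.float64(0.56)), (5.0, np.float64(1.56), np.float64(0.73)), (5.5, np.float64(1.98), np.float64(0.95))]
1.08 [(0.5, np.float64(0.03), np.float64(0.1)), (1.0, np.float64(0.09), np.float64(0.14)), (1.5, np.float64(0.17), np.float64(0.16)), (2.0, np.float64(0.25), np.float64(0.17)), (2.5, np.float64(0.34), np.float64(0.19)), (3.0, np.float64(0.44), np.float64(0.21)), (3.5, np.float64(0.55), np.float64(0.24)), (4.0, np.float64(0.69), np.float64(0.29)), (4.5, np.float64(0.85), np.float64(0.35)), (5.0, np.float64(1.04), np.float64(0.44)), (5.5, np.float64(1.29), np.float64(0.57)), (6.0, np.float64(1.63), np.float64(0.77))]
```

{"op": "jog_arm", "data": {"jaw": [1, 1, 1, 1, 1, 1, 1, 1, 1, 1, 1, 1, 1, 1, 1, 1, 1, 1, 1, 1], "squeeze": 10, "xyz": [[0, 0, -4], [1.5, -1.1, -8.3], [5, -3.8, -10], [9.2, -6.9, -10], [13.7, -10.3, -10], [18.2, -13.7, -10], [22.7, -17.1, -10], [27.2, -20.5, -10], [31.7, -23.9, -10], [36.2, -27.3, -10], [40.7, -30.7, -10], [45.2, -34.1, -10], [49.7, -37.5, -10], [54.2, -40.9, -10], [58.7, -44.3, -10], [63.2, -47.7, -10], [67.7, -51.1, -10], [72, -54.3, -10], [74.5, -56.2, -9], [75, -56.6, -8.3]], "twist": [[0, 0, 0], [0, 0, 0], [0, 0, 0], [0, 0, 0], [0, 0, -0.01], [0, 0, -0.02], [0, 0, -0.03], [0, 0, -0.04], [0, 0, -0.05], [0, 0, -0.06], [0, 0, -0.07], [0, 0, -0.08], [0, 0, -0.09], [0, 0, -0.092], [0, 0, -0.092], [0, 0, -0.092], [0, 0, -0.092], [0, 0, -0.092], [0, 0, -0.092], [0, 0, -0.092]]}}

```text
clock: 2.7
position: [0.7217, 0.2077, 0.2478]
ee_rot: [[0.939, 0.344, -0.004], [0.344, -0.939, -0.001], [-0.004, -0.0, -1.0]]
force: [0.4, 0.4, -0.6]
grip_width: 0.0006
finger_force: 0.0
```

{"op": "jog_arm", "data": {"jaw": [1, 1, 1, 1], "xyz": [[0, 0, 3], [0, 0, 7.5], [0, 0, 10.5], [0, 0, 11]], "twist": [[0, 0, 0], [0, 0, 0], [0, 0, 0], [0, 0, 0]]}}

```text
clock: 3.2
position: [0.7191, 0.2043, 0.1378]
ee_rot: [[0.94, 0.341, -0.006], [0.341, -0.94, -0.002], [-0.007, -0.0, -1.0]]
force: [-0.2, 0.9, 0.3]
grip_width: 0.0002
finger_force: 0.0
```

```bash
python3 - <<'E'
from workcell import r
from h import *
s=r.get_state(); print(s["position"],s["ee_rot"].round(4).tolist(),s["force"])
im=[]
for n in("scene","wrist"):
    f=r.grab_frame(n); C=Cam(f); c=f["color"][:,:,::-1].copy()
    if n=="scene": print(C.proj(s["position"]),C.proj(toworld(P,0,[[-.17,.136,-.012],[-.1,.142,-.012],[-.03,.136,-.012]])).tolist()); c=cv2.resize(c[150:300,300:480],None,fx=4,fy=4,interpolation=cv2.INTER_CUBIC)[:400,:]
    im.append(c)
h=400; im=[cv2.resize(c,(400,int(400*c.shape[0]/c.shape[1]))) if i else c[:400] for i,c in enumerate(im)]
cv2.imwrite("pics/d_s.png",im[0]); w=r.grab_frame("wrist")["color"][:,:,::-1]; cv2.imwrite("pics/d_w.png",w)
E
```

```text
[0.71914384 0.20431814 0.13779939] [[0.9402, 0.3407, -0.0064], [0.3407, -0.9402, -0.0018], [-0.0066, -0.0005, -1.0]] [-0.1977734   0.91805436  0.25301043]
[[406.30210444 233.86956876]] [[417.6430666467343, 225.64696861001698], [397.0402718552599, 237.88083375842876], [373.3456310688386, 246.8472076374598]]
```

View pics/d_s.png

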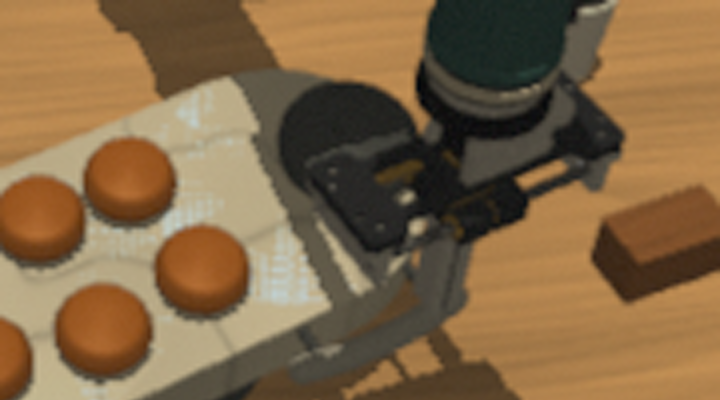

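View pics/d_w.png

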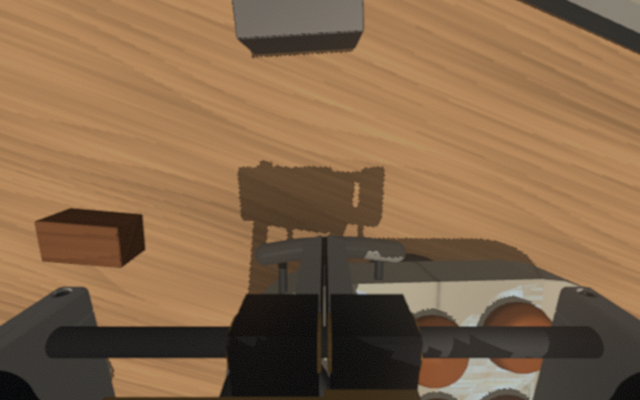

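```bash
python3 - <<'E'
from workcell import r
from h import *
s=r.get_state(); f=r.grab_frame("wrist"); C=Cam(f)
print(C.c, "tcp",C.proj(s["position"]))
pts=np.array([[-.17,.136,-.012],[-.1,.142,-.012],[-.03,.136,-.012],[-.1,.132,-.002],[-.1,.132,-.022]])
print(C.proj(toworld(P,0,pts)).round(1).tolist())
t,a=pose(0,-.015);print("next TCP",t, "rail w",toworld(P,0,pts[1]))
g=f["color"][225:275,250:420]; 
for x in(270,290,355,390): print(x,f["color"][228:268:2,x].sum(1).tolist())
# rail outer edge (px ~row) cast to rail-centre plane
E
```

```text
[0.8002571  0.23398683 0.35985306] tcp [[324.19690383 228.25418358]]
[[257.4, 244.0], [333.6, 236.4], [407.5, 241.4], [334.7, 249.8], [332.6, 244.1]]
next TCP [0.71976068 0.20595721 0.08362713] rail w [0.7017631  0.18878764 0.1004105 ]
270 [362, 350, 346, 353, 333, 339, 360, 302, 183, 190, 198, 191, 203, 215, 207, 194, 188, 189, 185, 198]
290 [182, 172, 181, 179, 183, 176, 171, 185, 187, 191, 190, 210, 209, 196, 190, 188, 176, 193, 191, 186]
355 [357, 359, 361, 349, 302, 178, 185, 193, 193, 202, 206, 203, 197, 190, 175, 176, 194, 195, 200, 203]
390 [394, 402, 390, 386, 392, 330, 200, 186, 190, 196, 203, 200, 208, 196, 205, 327, 333, 240, 209, 207]
```

Wrist view: the rail's outer edge is at row ~236, which matches the prediction of 236.4, with the rail ends at about columns 257 and 407. So the localisation is good to about 1 mm. Lowering the fingers outside the rail now.

{"op": "jog_arm", "data": {"jaw": [1, 1, 1, 1, 1, 1], "xyz": [[0, 0, 2], [0, 0, 4.5], [0, 0, 5.4], [0, 0, 5.4], [-0.3, 0, 5.4], [-0.5, 0, 5.4]], "twist": [[0, 0, 0], [0, 0, 0], [0, 0, 0], [0, 0, 0], [0, 0, 0], [0, 0, 0]]}}

```text
clock: 4.15
position: [0.7172, 0.2043, 0.0889]
ee_rot: [[0.94, 0.342, 0.002], [0.342, -0.94, 0.0], [0.002, 0.0, -1.0]]
force: [0.3, -0.4, 0.5]
grip_width: 0.0007
finger_force: 0.0
```

{"op": "jog_arm", "data": {"jaw": [1, 1], "xyz": [[0, 0, 0], [0, 0, 0]], "twist": [[0, 0, 0], [0, 0, 0]]}}

```text
clock: 4.4
position: [0.7167, 0.2043, 0.0875]
ee_rot: [[0.94, 0.342, 0.0], [0.342, -0.94, 0.0], [0.0, 0.0, -1.0]]
force: [-0.3, 0.8, 0.4]
grip_width: 0.0004
finger_force: 0.0
```

```bash
cat >> h.py <<'E'
def status(F0=np.zeros(3),P=P):
    "push along -n, TCP in frame of pose(0,0)"
    from workcell import r
    s=r.get_state(); n=s["ee_rot"][:,0]; az=np.arctan2(n[1],n[0])
    F=s["force"]-F0; 
    return s, F, F@n, az
E
python3 - <<'E'
from h import *
s,F,fn,az=status(); t,a=pose(0,0)
print(s["clock"],s["position"],"gap mm",((s["position"]-t)@s["ee_rot"]*1000).round(1),"az",az,a,s["force"],fn)
E
```

```text
4.4 [0.7167342  0.2042594  0.08748383] gap mm [11.4  0.6 -1.4] az 0.3488097838688334 0.34902397052715073 [-0.28208807  0.8451977   0.4263167 ] 0.023962776351504927
```

```bash
python3 - <<'E'
from h import *
from workcell import r
for i in range(6):
    s,F,fn,az=status(); t,a=pose(0,0)
    print(s["clock"],((s["position"]-t)@s["ee_rot"]*1000).round(2),round(az,4),s["force"].round(2),round(fn,2)); r.grab_frame("wrist")
E
```

```text
4.4 [11.38  0.56 -1.42] 0.3488 [-0.28  0.85  0.43] 0.02
4.45 [11.33  0.55 -1.23] 0.3488 [ 0.28 -0.18  0.38] 0.2
4.5 [11.33  0.56 -1.15] 0.3488 [-0.08  1.03 -0.34] 0.28
4.55 [11.29  0.57 -1.06] 0.3488 [-0.51  0.23 -0.44] -0.4
4.6 [11.26  0.56 -1.  ] 0.3488 [-0.43 -0.36  0.61] -0.53
4.65 [11.26  0.58 -0.95] 0.3487 [-0.82 -0.51  0.42] -0.95
```

{"op": "jog_arm", "data": {"jaw": [1, 1, 1, 1, 1, 1, 1, 1, 1, 1, 1, 1], "xyz": [[-0.3, 0, 0], [-0.6, 0, 0], [-0.9, 0, 0], [-1.1, 0, 0], [-1.2, 0, 0], [-1.3, 0, 0], [-1.4, 0, 0], [-1.5, 0, 0], [-1.6, 0, 0], [-1.7, 0, 0], [-1.7, 0, 0], [-1.7, 0, 0]], "twist": [[0, 0, 0], [0, 0, 0], [0, 0, 0], [0, 0, 0], [0, 0, 0], [0, 0, 0], [0, 0, 0], [0, 0, 0], [0, 0, 0], [0, 0, 0], [0, 0, 0], [0, 0, 0]]}}

```text
clock: 6.2
position: [0.7007, 0.1984, 0.0871]
ee_rot: [[0.94, 0.342, 0.0], [0.342, -0.94, -0.0], [0.0, 0.0, -1.0]]
force: [-0.3, 0.4, -1.1]
grip_width: 0.0005
finger_force: 0.0
```

```bash
python3 - <<'E'
from h import *
from workcell import r
o=[];g=[]
for i in range(24):
    s,F,fn,az=status(); t,a=pose(0,0); o.append(s["force"]); g.append((s["position"]-t)@s["ee_rot"]*1000); r.grab_frame("wrist")
o=np.array(o);print(s["clock"],g[0].round(2),g[-1].round(2),az,o.mean(0),o.std(0),(o@s["ee_rot"]).mean(0))
cv2.imwrite("pics/w2.png",r.grab_frame("wrist")["color"][:,:,::-1])
E
```

```text
7.35 [-5.71  0.57 -1.07] [-5.75  0.58 -1.06] 0.3487374760562249 [ 0.07039639 -0.07328977 -0.09613753] [0.340503   0.47201853 0.41308491] [0.04112266 0.09292582 0.09614148]
```

View pics/w2.png

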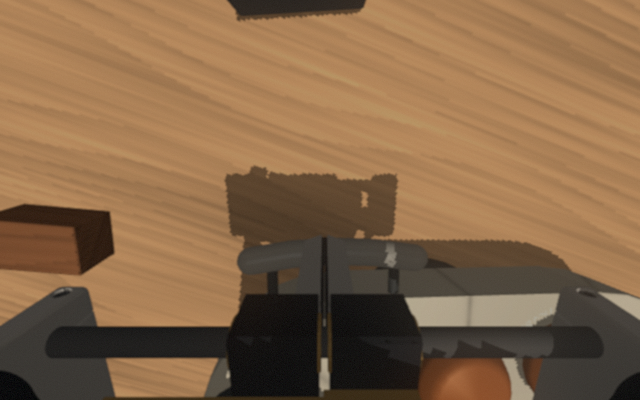

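```bash
python3 - <<'E'
from workcell import r
from h import *
s=r.get_state(); f=r.grab_frame("wrist"); C=Cam(f); im=f["color"].astype(int).sum(2)
print("tcp",C.proj(s["position"]),s["position"], "K",C.K[0,0])
A=axes(P[2],0)
for e in(-.008,.008): print("finger edge",e,C.proj(s["position"]+s["ee_rot"]@[e,0,-.0]), C.proj(s["position"]+s["ee_rot"]@[e,0,-.015]))
for x in(250,260,270,285,300,312,322,330,345,360,375,390,405,415):
    col=im[232:275,x]; g=np.abs(np.diff(col)); k=[232+int(i) for i in np.where(g>60)[0]]
    print(x,k,[ (local(P,0,C,np.array([[x,y+1.]]),-.012)[0,:2]*1000).round(1).tolist() for y in k[:1]])
E
```

```text
tcp [[324.16394279 228.2419467 ]] [0.70065883 0.19841102 0.08712638] K 301.44590969945654
finger edge -0.008 [[324.16841126 237.88952856]] [[324.17108267 245.9987239 ]]
finger edge 0.008 [[324.15938557 218.40272431]] [[324.16150962 225.37978463]]
250 [] []
260 [] []
270 [] []
285 [] []
300 [] []
312 [] []
322 [] []
330 [] []
345 [] []
360 [237, 238] [[-83.2, 141.5]]
375 [234, 235, 238] [[-72.1, 143.6]]
390 [234, 238, 239, 266, 267] [[-60.9, 143.4]]
405 [239] [[-49.5, 139.5]]
415 [239] [[-42.0, 139.4]]
```

```bash
python3 - <<'E'
import cv2
a=cv2.imread("pics/w2.png")[205:305,230:430]
a=cv2.convertScaleAbs(a,alpha=2.0,beta=20)
cv2.imwrite("pics/w2c.png",cv2.resize(a,None,fx=4,fy=4,interpolation=cv2.INTER_CUBIC))
E
```

```text
(no output)
```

View pics/w2c.png

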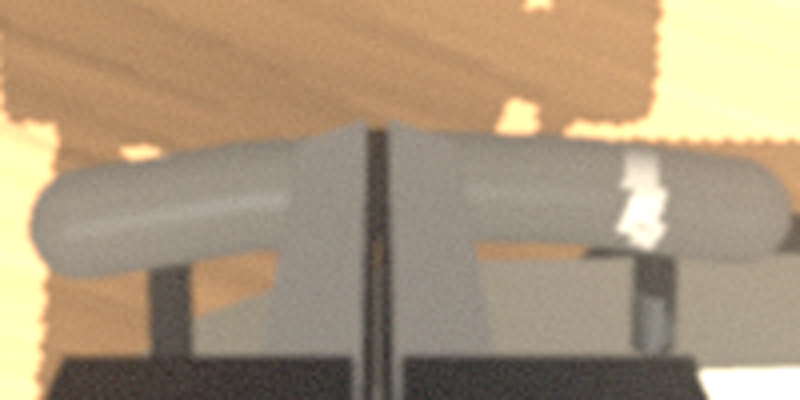

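{"op": "jog_arm", "data": {"jaw": [1, 1, 1, 1, 1, 1, 1, 1], "xyz": [[0, 0, 0.5], [0, 0, 1], [-0.1, 0, 1], [-0.2, 0, 1], [-0.3, 0, 1], [-0.4, 0, 1], [-0.5, 0, 1], [-0.6, 0, 1]], "twist": [[0, 0, 0], [0, 0, 0], [0, 0, 0], [0, 0, 0], [0, 0, 0], [0, 0, 0], [0, 0, 0], [0, 0, 0]]}}

```text
clock: 8.5
position: [0.695, 0.1964, 0.0772]
ee_rot: [[0.94, 0.342, 0.0], [0.342, -0.94, -0.0], [0.0, 0.0, -1.0]]
force: [0.2, 0.6, -0.4]
grip_width: 0.0003
finger_force: 0.0
```

```bash
cat > avg.py <<'E'
import sys
from h import *
from workcell import r
o=[];g=[]
for i in range(int(sys.argv[1])):
    s,F,fn,az=status(); t,a=pose(0,0); o.append(s["force"]@s["ee_rot"]); g.append((s["position"]-t)@s["ee_rot"]*1000); r.grab_frame("wrist")
o=np.array(o);print(s["clock"],g[0].round(2),g[-1].round(2),"az",az,"F tool",o.mean(0).round(2),"+-",(o.std(0)/len(o)**.5).round(2))
E
python3 avg.py 14
```

```text
9.15 [-11.78   0.54   8.85] [-11.73   0.58   8.93] az 0.34876941725876065 F tool [0.03 0.06 0.12] +- [0.13 0.13 0.11]
```

```bash
python3 - <<'E'
from workcell import r
from h import *
s=r.get_state(); out=[]
for n,(dx0,dx1,dy0,dy1) in(("scene",(45,45,70,20)),("wrist",(90,90,30,75))):
    f=r.grab_frame(n); C=Cam(f); u=C.proj(s["position"])[0]; x,y=int(u[0]),int(u[1])
    c=f["color"][y-dy0:y+dy1,x-dx0:x+dx1,::-1]; k=800/c.shape[1]*.98 if n=="wrist" else 5
    k=4 if n=="wrist" else 4.4
    c=cv2.resize(cv2.convertScaleAbs(c,alpha=1.7,beta=10),None,fx=k,fy=k,interpolation=cv2.INTER_CUBIC)
    pts=np.vstack([s["position"],s["position"]+s["ee_rot"]@[-.008,0,0],toworld(P,0,[[-.17,.136,-.012],[-.1,.142,-.012],[-.03,.136,-.012]])])
    q=(C.proj(pts)-[x-dx0,y-dy0]+.5)*k
    for i,(a,b) in enumerate(q): cv2.circle(c,(int(a),int(b)),3,(0,0,255) if i<2 else (255,0,0),1)
    print(n,c.shape,(x-dx0,y-dy0),q.round().tolist()); out.append(c)
W=max(c.shape[1] for c in out); H=max(c.shape[0] for c in out)
o=np.zeros((600,800,3),np.uint8)
c=out[0]; c=c[:, :]; 
a=cv2.resize(out[1],(410,int(out[1].shape[0]*410/out[1].shape[1]))); o[:min(600,c.shape[0]),:min(390,c.shape[1])]=c[:600,:390]; o[:a.shape[0],390:800]=a
cv2.imwrite("pics/e.png",o)
E
```

```text
scene (396, 396, 3) (353, 170) [[201.0, 314.0], [193.0, 304.0], [287.0, 247.0], [196.0, 301.0], [92.0, 340.0]]
wrist (420, 720, 3) (234, 198) [[363.0, 123.0], [363.0, 162.0], [6.0, 193.0], [417.0, 152.0], [811.0, 179.0]]
```

View pics/e.png

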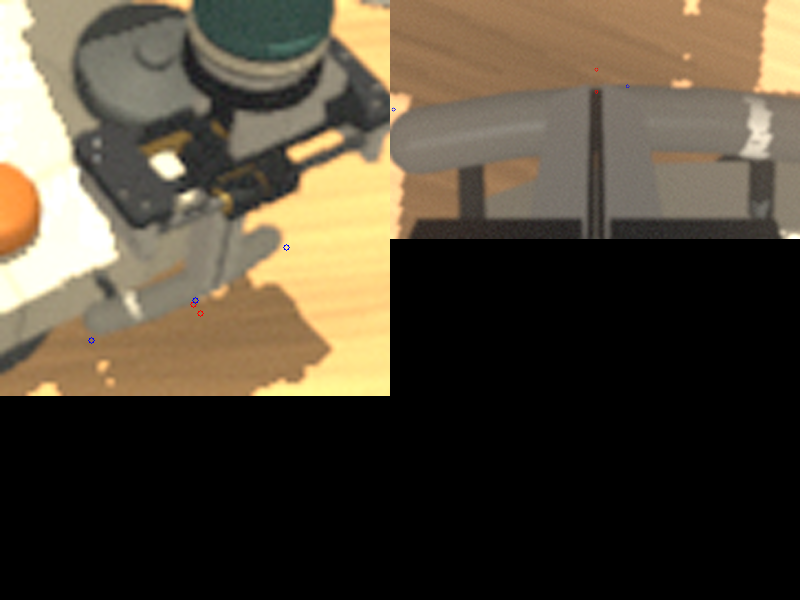

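Both views show the visible fingertips about 30 mm higher than the reported TCP: wrist tip row ~236 against 228 predicted, and scene crop tip near (205,285) against (201,314). So the fingers are hovering over the rail, not outside it. I'll back out, go lower and approach again.

{"op": "jog_arm", "data": {"jaw": [1, 1, 1, 1, 1, 1, 1, 1, 1, 1], "xyz": [[0.2, 0, 0], [0.8, 0, 0], [1.6, 0, 0], [2.2, 0, 0], [2.4, 0, 0.3], [2.4, 0, 1.2], [2.4, 0, 2.4], [2.4, 0, 3.3], [2.4, 0, 3.5], [2.2, 0, 3.5]], "twist": [[0, 0, 0], [0, 0, 0], [0, 0, 0], [0, 0, 0], [0, 0, 0], [0, 0, 0], [0, 0, 0], [0, 0, 0], [0, 0, 0], [0, 0, 0]]}}

```text
clock: 10.55
position: [0.7156, 0.2039, 0.0419]
ee_rot: [[0.94, 0.342, -0.0], [0.342, -0.94, -0.0], [-0.0, 0.0, -1.0]]
force: [-1.1, 0.1, -0.2]
grip_width: 0.0005
finger_force: 0.0
```

{"op": "jog_arm", "data": {"jaw": [1, 1, 1, 1, 1, 1, 1, 1], "xyz": [[-0.2, 0, 0], [-0.5, 0, 0], [-0.8, 0, 0], [-1, 0, 0], [-1.1, 0, 0], [-1.2, 0, 0], [-1.3, 0, 0], [-1.3, 0, 0]], "twist": [[0, 0, 0], [0, 0, 0], [0, 0, 0], [0, 0, 0], [0, 0, 0], [0, 0, 0], [0, 0, 0], [0, 0, 0]]}}

```text
clock: 11.55
position: [0.7038, 0.1995, 0.0425]
ee_rot: [[0.94, 0.342, 0.001], [0.342, -0.94, 0.0], [0.001, 0.0, -1.0]]
force: [1.7, 0.3, 0.7]
grip_width: 0.0005
finger_force: 0.8
```

```bash
python3 avg.py 6
```

```text
11.8 [-2.44  0.58 43.6 ] [-2.59  0.61 43.85] az 0.348806042088945 F tool [ 1.72  0.11 -1.09] +- [0.3  0.16 0.11]
```

```bash
python3 avg.py 24
```

```text
13.0 [-2.61  0.59 43.86] [-2.72  0.58 43.91] az 0.3487685261793746 F tool [ 1.67  0.1  -1.27] +- [0.1  0.07 0.09]
```

```bash
cat > plan.py <<'E'
import json,os,sys
import h; from h import *
h.HW=.0105; h.ZB=.059; DT=1/8; dt=.005
K=dict(tau=.08,hw=.0105,m=1.0)
def axq(q): return axes(P[2],q)
C0=center(P)
def contact(q,T,az,hw):
    v=axq(q).T@(T+[0,0,h.ZB]-hw*np.array([np.cos(az),np.sin(az),0])-C0)
    return .142-.006*((v[0]+.1)/.07)**2-v[1], -v[0]
def sim(cmds,m,tau,hw,st0=None,tend=None):
    """cmds: list of [x,y,z,az], first the pose before row 1; slab from rest. returns t,q,w,d,finger"""
    c=np.array(cmds); q=w=0.; f=c[0].copy(); dp,_=contact(0,f[:3],f[3],hw); out=[]
    for i in range(int(round((len(c)-1)*DT/dt))):
        t=(i+1)*dt; k=min(int((t-1e-9)/DT),len(c)-2); g=c[k]+(c[k+1]-c[k])*((t-k*DT)/DT)
        f=f+(g-f)*(dt/(tau+dt)); d,L=contact(q,f[:3],f[3],hw)
        d=max(d,0); F=(300*d+6*(d-dp)/dt) if d>0 else 0; dp=d
        w+=dt/.19*(L*F-.46*w-.38*m*np.sin(1.29-q)); q+=w*dt
        if q<0: q=w=0.
        if q>2.4: q=2.4;w=0.
        out.append([t,q,w,d,F,*f])
    return np.array(out)
def ddes(q,w,ramp): return min(np.interp(q,[0,.15,.5,1.0,1.5,1.8,2.2],[.0127,.0128,.0122,.0108,.0098,.0092,.0088]),ramp)
def forecast(q,w,d,m,hw,tau,n,c0,rate=.006):
    """desired finger poses per row from state (q,w,d): force-controlled model, d slews at rate m/s; leads the command by tau"""
    out=[];t=0;L=.1094;vp=None
    r_=d; res=[]
    N=int(round((n*DT+tau)/dt))+1
    for i in range(N):
        tgt=ddes(q,w,1); r_+=np.clip(tgt-r_,-rate*dt,rate*dt)
        w+=dt/.19*(L*300*r_-.46*w-.38*m*np.sin(1.29-q)); q+=w*dt
        if q<0: q=w=0.
        res.append((q,w,r_))
    for k in range(1,n+1):
        j=min(int(round((k*DT+tau)/dt))-1,N-1); T,a=pose(min(res[j][0],2.4),res[j][2]); out.append([*T,a])
    return out,res
def show(cmds,c0):
    R0=Rt(c0[3]); return [([round(float(v),2) for v in (np.array(c[:3])-c0[:3])@R0*100], round(float(-(c[3]-c0[3])),3)) for c in cmds]
def load(): return json.load(open("log.json"))
def save(L): json.dump(L,open("log.json","w"))
def addrows(L,xyz,tw):
    c0=L["cmd"][-1]; R0=Rt(c0[3])
    for x,w in zip(xyz,tw): L["cmd"].append([*(np.array(c0[:3])+R0@(np.array(x)/100)),c0[3]-w])
E
cat > t0.py <<'E'
from plan import *
from workcell import r
s=r.get_state(); n=s["ee_rot"][:,0]; c0=[*s["position"],float(np.arctan2(n[1],n[0]))]
print(c0,"d,L",contact(0,s["position"],c0[3],h.HW))
save({"cmd":[c0],"t0":s["clock"],"meas":[]})
fc,res=forecast(0,0,contact(0,s["position"],c0[3],h.HW)[0],1.0,h.HW,.08,56,c0)
for m in(.85,1,1.08):
  for hw,tau in((.0105,.08),(.012,.08),(.009,.08),(.0105,.15),(.0105,.03)):
    o=sim([c0]+fc,m,tau,hw); mv=(o[:,1]>.01)&(o[:,1]<2.0)
    i=np.argmax(o[:,1]>=2.0); print(m,hw,tau,"t_move",o[np.argmax(mv),0],"d range",(o[mv,3].min()*1e3).round(1),(o[mv,3].max()*1e3).round(1),"at2:",o[i,[0,2,3]].round(4))
E
python3 t0.py
```

```text
[np.float64(0.7035142346134311), np.float64(0.1994263727413387), np.float64(0.04214941699209913), 0.3487433975704837] d,L (np.float64(0.005159362441913978), np.float64(0.10937464557474955))
0.85 0.0105 0.08 t_move 1.135 d range 10.0 11.4 at2: [0.005  0.     0.0052]
0.85 0.012 0.08 t_move 0.89 d range 10.0 11.6 at2: [0.005  0.     0.0066]
0.85 0.009 0.08 t_move 1.365 d range 10.0 11.2 at2: [0.005  0.     0.0037]
0.85 0.0105 0.15 t_move 1.205 d range 10.1 11.4 at2: [0.005  0.     0.0052]
0.85 0.0105 0.03 t_move 1.085 d range 9.9 11.4 at2: [0.005  0.     0.0052]
1 0.0105 0.08 t_move 1.395 d range 9.8 12.7 at2: [0.005  0.     0.0052]
1 0.012 0.08 t_move 1.165 d range 9.8 13.0 at2: [0.005  0.     0.0066]
1 0.009 0.08 t_move 1.61 d range 9.8 13.0 at2: [0.005  0.     0.0037]
1 0.0105 0.15 t_move 1.46 d range 10.0 12.7 at2: [0.005  0.     0.0052]
1 0.0105 0.03 t_move 1.345 d range 9.6 12.7 at2: [0.005  0.     0.0052]
1.08 0.0105 0.08 t_move 1.5250000000000001 d range 9.7 13.7 at2: [0.005  0.     0.0052]
1.08 0.012 0.08 t_move 1.305 d range 9.7 13.7 at2: [0.005  0.     0.0066]
1.08 0.009 0.08 t_move 1.72 d range 9.7 14.0 at2: [0.005  0.     0.0037]
1.08 0.0105 0.15 t_move 1.59 d range 9.9 13.7 at2: [0.005  0.     0.0052]
1.08 0.0105 0.03 t_move 1.475 d range 9.5 13.7 at2: [0.005  0.     0.0052]
```

```bash
sed -i 's/,56,c0)/,90,c0)/' t0.py; cat >> t0.py <<'E'
o=sim([c0]+fc,1,.08,.0105)
for k in range(0,90,4): i=int((k+1)*25)-1; print(k+1,o[i,:4].round(3).tolist())
json.dump(fc,open("fc.json","w"))
print(show(fc[:10],np.array(c0)))
E
python3 t0.py
```

```text
[np.float64(0.7035142346134311), np.float64(0.1994263727413387), np.float64(0.04214941699209913), 0.3487433975704837] d,L (np.float64(0.005159362441913978), np.float64(0.10937464557474955))
0.85 0.0105 0.08 t_move 1.135 d range 9.9 11.4 at2: [7.555 0.97  0.01 ]
0.85 0.012 0.08 t_move 0.89 d range 9.9 11.6 at2: [7.54   0.9616 0.01  ]
0.85 0.009 0.08 t_move 1.365 d range 9.9 11.2 at2: [7.57   0.9784 0.01  ]
0.85 0.0105 0.15 t_move 1.205 d range 10.1 11.4 at2: [7.615  0.9748 0.0102]
0.85 0.0105 0.03 t_move 1.085 d range 9.8 11.4 at2: [7.51   0.9688 0.0098]
1 0.0105 0.08 t_move 1.395 d range 9.1 12.7 at2: [7.55   0.9799 0.0091]
1 0.012 0.08 t_move 1.165 d range 9.1 13.0 at2: [7.535  0.9718 0.0091]
1 0.009 0.08 t_move 1.61 d range 9.1 13.0 at2: [7.56   0.9855 0.0091]
1 0.0105 0.15 t_move 1.46 d range 9.3 12.7 at2: [7.605  0.9826 0.0093]
1 0.0105 0.03 t_move 1.345 d range 9.0 12.7 at2: [7.5    0.9763 0.009 ]
1.08 0.0105 0.08 t_move 1.5250000000000001 d range 8.6 13.7 at2: [7.545  0.9843 0.0086]
1.08 0.012 0.08 t_move 1.305 d range 8.6 13.7 at2: [7.53   0.9764 0.0086]
1.08 0.009 0.08 t_move
[... 508 characters left out ...]
1 [5.125, 0.653, 0.302, 0.012]
45 [5.625, 0.819, 0.368, 0.011]
49 [6.125, 1.025, 0.461, 0.011]
53 [6.625, 1.288, 0.596, 0.01]
57 [7.125, 1.631, 0.783, 0.01]
61 [7.625, 2.08, 1.018, 0.009]
65 [8.125, 2.4, 0.0, 0.008]
69 [8.625, 2.4, 0.0, 0.009]
73 [9.125, 2.4, 0.0, 0.009]
77 [9.625, 2.4, 0.0, 0.009]
81 [10.125, 2.4, 0.0, 0.009]
85 [10.625, 2.4, 0.0, 0.009]
89 [11.125, 2.4, 0.0, 0.009]
[([-0.11, -0.06, -0.09], -0.0), ([-0.18, -0.06, -0.11], -0.0), ([-0.26, -0.06, -0.12], -0.0), ([-0.33, -0.06, -0.13], -0.0), ([-0.41, -0.06, -0.14], -0.0), ([-0.48, -0.06, -0.16], -0.0), ([-0.55, -0.06, -0.17], -0.0), ([-0.63, -0.06, -0.18], -0.0), ([-0.72, -0.08, -0.2], -0.002), ([-0.79, -0.14, -0.21], -0.006)]
```

{"op": "jog_arm", "data": {"jaw": [1, 1, 1, 1, 1, 1, 1, 1], "xyz": [[-0.1, 0, 0], [-0.18, -0.02, -0.02], [-0.26, -0.04, -0.05], [-0.33, -0.06, -0.08], [-0.41, -0.06, -0.11], [-0.48, -0.06, -0.14], [-0.55, -0.06, -0.16], [-0.63, -0.06, -0.18]], "twist": [[0, 0, 0], [0, 0, 0], [0, 0, 0], [0, 0, 0], [0, 0, 0], [0, 0, 0], [0, 0, 0], [0, 0, 0]]}}

```text
clock: 14.05
position: [0.6971, 0.1981, 0.0435]
ee_rot: [[0.94, 0.342, -0.001], [0.342, -0.94, 0.0], [-0.0, -0.0, -1.0]]
force: [2.9, 0.9, -2.1]
grip_width: 0.0002
finger_force: 1.5
```

```bash
cat > step.py <<'E'
# usage: step.py xyzjson twjson(list of wz)  nnext m hw tau
from plan import *
from workcell import r
L=load(); xyz,tw=json.loads(sys.argv[1]),json.loads(sys.argv[2]); nn=int(sys.argv[3])
m,hw,tau=[float(v) for v in sys.argv[4:7]]
if xyz: addrows(L,xyz,tw)
s=r.get_state(); n=s["ee_rot"][:,0]; az=float(np.arctan2(n[1],n[0]))
if xyz: L["meas"].append([len(L["cmd"])-1,*s["position"],az,*s["force"].tolist()]); save(L)
print("clock",s["clock"]-L["t0"],(len(L["cmd"])-1)*DT)
for mm in(.85,1.0,1.08,m):
    o=sim(L["cmd"],mm,tau,hw); print("m",mm,"last q,w,d,F",o[-1,1:5].round(4).tolist())
for k,x,y,z,a,*F in L["meas"][-4:]:
    i=int(k*DT/dt)-1; e=np.r_[x,y,z,a]-o[i,5:9]; ya=axq(o[i,1])[:,1]
    c=L["cmd"][k]; print(k,"pos-sim(mm) tool",((e[:3]@Rt(a))*1e3).round(2).tolist(),"az",round(e[3],4),"pos-cmd",(((np.r_[x,y,z]-c[:3])@Rt(a))*1e3).round(2).tolist(),"Fpush",round(float(np.dot(F,ya)),2),"sim",o[i,4].round(2),"Ftool",(np.array(F)@Rt(a)).round(2).tolist(),"d_meas",(contact(o[i,1],np.array([x,y,z]),a,hw)[0]*1e3).round(2))
h.HW=hw
st=o[-1]; c0=np.array(L["cmd"][-1])
fc,res=forecast(st[1],st[2],st[3],m,hw,tau,nn+6,c0)
oo=sim(L["cmd"]+fc,m,tau,hw); k0=len(L["cmd"])-1
for j,(a,b) in enumerate(show(fc,c0)): i=int((k0+j+1)*DT/dt)-1; print(j+1,a,b,"  ->q,w,d",oo[i,1:4].round(4).tolist())
E
python3 step.py "[[-0.1,0,0],[-0.18,-0.02,-0.02],[-0.26,-0.04,-0.05],[-0.33,-0.06,-0.08],[-0.41,-0.06,-0.11],[-0.48,-0.06,-0.14],[-0.55,-0.06,-0.16],[-0.63,-0.06,-0.18]]" "[0,0,0,0,0,0,0,0]" 8 1.0 .0105 .08
```

```text
clock 1.0 1.0
m 0.85 last q,w,d,F [0.0039, 0.0328, 0.0107, 3.2399]
m 1.0 last q,w,d,F [0.0, 0.0006, 0.0111, 3.3798]
m 1.08 last q,w,d,F [0.0, 0.0, 0.0111, 3.3803]
m 1.0 last q,w,d,F [0.0, 0.0006, 0.0111, 3.3798]
8 pos-sim(mm) tool [-0.67, -0.29, 0.33] az 0.0002 pos-cmd [-0.17, -0.29, 0.46] Fpush 3.35 sim 3.38 Ftool [3.05, 0.2, 2.13] d_meas 11.74
1 [-0.09, -0.02, -0.02] -0.002   ->q,w,d [0.0007, 0.0124, 0.0119]
2 [-0.16, -0.08, -0.03] -0.006   ->q,w,d [0.0035, 0.0327, 0.0124]
3 [-0.24, -0.17, -0.05] -0.013   ->q,w,d [0.009, 0.0532, 0.0126]
4 [-0.33, -0.29, -0.07] -0.022   ->q,w,d [0.0168, 0.0695, 0.0126]
5 [-0.45, -0.43, -0.1] -0.032   ->q,w,d [0.0263, 0.0819, 0.0126]
6 [-0.58, -0.59, -0.13] -0.044   ->q,w,d [0.0372, 0.0916, 0.0126]
7 [-0.72, -0.76, -0.16] -0.057   ->q,w,d [0.0492, 0.0996, 0.0126]
8 [-0.88, -0.94, -0.2] -0.07   ->q,w,d [0.0621, 0.1067, 0.0127]
9 [-1.05, -1.12, -0.24] -0.085   ->q,w,d [0.0759, 0.1134, 0.0127]
10 [-1.23, -1.32, -0.28] -0.1   ->q,w,d [0.0905, 0.1198, 0.0127]
11 [-1.43, -1.52, -0.33] -0.116   ->q,w,d [0.1058, 0.1261, 0.0127]
12 [-1.64, -1.73, -0.37] -0.133   ->q,w,d [0.122, 0.1323, 0.0127]
13 [-1.85, -1.94, -0.42] -0.15   ->q,w,d [0.1389, 0.1385, 0.0127]
14 [-2.08, -2.16, -0.47] -0.169   ->q,w,d [0.1567, 0.1446, 0.0127]
```

{"op": "jog_arm", "data": {"jaw": [1, 1, 1, 1, 1, 1, 1, 1], "xyz": [[-0.08, -0.02, -0.02], [-0.15, -0.07, -0.03], [-0.23, -0.16, -0.05], [-0.32, -0.28, -0.07], [-0.44, -0.42, -0.1], [-0.57, -0.58, -0.13], [-0.71, -0.75, -0.16], [-0.87, -0.93, -0.2]], "twist": [[0, 0, -0.002], [0, 0, -0.006], [0, 0, -0.013], [0, 0, -0.022], [0, 0, -0.032], [0, 0, -0.044], [0, 0, -0.057], [0, 0, -0.07]]}}

```text
clock: 15.05
position: [0.6859, 0.2038, 0.046]
ee_rot: [[0.913, 0.408, 0.0], [0.408, -0.913, -0.0], [0.0, 0.0, -1.0]]
force: [3.3, 0.6, -2.0]
grip_width: 0.0004
finger_force: 1.6
```

```bash
python3 step.py "[[-0.08, -0.02, -0.02], [-0.15, -0.07, -0.03], [-0.23, -0.16, -0.05], [-0.32, -0.28, -0.07], [-0.44, -0.42, -0.1], [-0.57, -0.58, -0.13], [-0.71, -0.75, -0.16], [-0.87, -0.93, -0.2]]" "[-0.002,-0.006,-0.013,-0.022,-0.032,-0.044,-0.057,-0.07]" 6 1.0 .0105 .05
```

```text
clock 2.0 2.0
m 0.85 last q,w,d,F [0.0779, 0.0967, 0.0112, 3.3614]
m 1.0 last q,w,d,F [0.0639, 0.1084, 0.0127, 3.802]
m 1.08 last q,w,d,F [0.0553, 0.1167, 0.0136, 4.0723]
m 1.0 last q,w,d,F [0.0639, 0.1084, 0.0127, 3.802]
8 pos-sim(mm) tool [-0.48, -0.29, 0.38] az 0.0002 pos-cmd [-0.17, -0.29, 0.46] Fpush 3.35 sim 3.43 Ftool [3.05, 0.2, 2.13] d_meas 11.73
16 pos-sim(mm) tool [-0.67, -0.98, -0.18] az 0.0062 pos-cmd [-0.09, -0.23, -0.03] Fpush 3.59 sim 3.8 Ftool [3.31, 0.81, 2.05] d_meas 13.29
1 [-0.17, -0.21, -0.04] -0.015   ->q,w,d [0.0779, 0.1163, 0.0128]
2 [-0.34, -0.41, -0.08] -0.03   ->q,w,d [0.093, 0.1246, 0.0128]
3 [-0.52, -0.63, -0.13] -0.046   ->q,w,d [0.109, 0.1314, 0.0128]
4 [-0.71, -0.85, -0.17] -0.063   ->q,w,d [0.1258, 0.1369, 0.0127]
5 [-0.91, -1.08, -0.22] -0.08   ->q,w,d [0.1433, 0.1418, 0.0127]
6 [-1.12, -1.31, -0.27] -0.099   ->q,w,d [0.1613, 0.1463, 0.0127]
7 [-1.35, -1.55, -0.32] -0.117   ->q,w,d [0.1799, 0.1507, 0.0126]
8 [-1.59, -1.79, -0.38] -0.137   ->q,w,d [0.199, 0.1553, 0.0126]
9 [-1.84, -2.04, -0.43] -0.157   ->q,w,d [0.2187, 0.1604, 0.0126]
10 [-2.1, -2.29, -0.49] -0.178   ->q,w,d [0.2391, 0.1661, 0.0126]
11 [-2.38, -2.54, -0.55] -0.2   ->q,w,d [0.2603, 0.1721, 0.0126]
12 [-2.68, -2.79, -0.62] -0.222   ->q,w,d [0.2822, 0.1785, 0.0125]
```

{"op": "jog_arm", "data": {"jaw": [1, 1, 1, 1, 1, 1, 1, 1, 1, 1], "xyz": [[-0.16, -0.2, -0.04], [-0.33, -0.4, -0.08], [-0.51, -0.62, -0.13], [-0.7, -0.84, -0.17], [-0.9, -1.07, -0.22], [-1.11, -1.3, -0.27], [-1.34, -1.54, -0.32], [-1.58, -1.78, -0.38], [-1.83, -2.03, -0.43], [-2.09, -2.28, -0.49]], "twist": [[0, 0, -0.015], [0, 0, -0.03], [0, 0, -0.046], [0, 0, -0.063], [0, 0, -0.08], [0, 0, -0.099], [0, 0, -0.117], [0, 0, -0.137], [0, 0, -0.157], [0, 0, -0.178]]}}

```text
clock: 16.3
position: [0.6574, 0.2161, 0.0509]
ee_rot: [[0.826, 0.563, 0.0], [0.563, -0.826, 0.0], [0.0, -0.0, -1.0]]
force: [2.9, 1.4, -2.7]
grip_width: 0.0008
finger_force: 1.7
```

```bash
python3 step.py "[[-0.16, -0.2, -0.04], [-0.33, -0.4, -0.08], [-0.51, -0.62, -0.13], [-0.7, -0.84, -0.17], [-0.9, -1.07, -0.22], [-1.11, -1.3, -0.27], [-1.34, -1.54, -0.32], [-1.58, -1.78, -0.38], [-1.83, -2.03, -0.43], [-2.09, -2.28, -0.49]]" "[-0.015,-0.03,-0.046,-0.063,-0.08,-0.099,-0.117,-0.137,-0.157,-0.178]" 4 1.0 .0105 .03
```

```text
clock 3.25 3.25
m 0.85 last q,w,d,F [0.2553, 0.1651, 0.0111, 3.333]
m 1.0 last q,w,d,F [0.2416, 0.1678, 0.0126, 3.7656]
m 1.08 last q,w,d,F [0.2344, 0.1688, 0.0133, 3.9984]
m 1.0 last q,w,d,F [0.2416, 0.1678, 0.0126, 3.7656]
8 pos-sim(mm) tool [-0.36, -0.29, 0.41] az 0.0002 pos-cmd [-0.17, -0.29, 0.46] Fpush 3.35 sim 3.47 Ftool [3.05, 0.2, 2.13] d_meas 11.73
16 pos-sim(mm) tool [-0.45, -0.68, -0.12] az 0.0041 pos-cmd [-0.09, -0.23, -0.03] Fpush 3.59 sim 3.8 Ftool [3.31, 0.81, 2.05] d_meas 13.07
26 pos-sim(mm) tool [-0.64, -1.0, -0.21] az 0.0065 pos-cmd [-0.14, -0.3, -0.07] Fpush 3.49 sim 3.77 Ftool [3.13, 0.5, 2.75] d_meas 13.13
1 [-0.25, -0.32, -0.06] -0.023   ->q,w,d [0.263, 0.1748, 0.0127]
2 [-0.49, -0.62, -0.13] -0.045   ->q,w,d [0.2854, 0.1832, 0.0126]
3 [-0.75, -0.92, -0.19] -0.068   ->q,w,d [0.3088, 0.1904, 0.0125]
4 [-1.03, -1.23, -0.26] -0.092   ->q,w,d [0.333, 0.1966, 0.0124]
5 [-1.32, -1.55, -0.34] -0.117   ->q,w,d [0.358, 0.2023, 0.0124]
6 [-1.64, -1.87, -0.41] -0.142   ->q,w,d [0.3836, 0.2084, 0.0123]
7 [-1.97, -2.19, -0.49] -0.169   ->q,w,d [0.4101, 0.2153, 0.0122]
8 [-2.33, -2.52, -0.57] -0.197   ->q,w,d [0.4376, 0.2235, 0.0122]
9 [-2.72, -2.84, -0.65] -0.226   ->q,w,d [0.4661, 0.233, 0.0122]
10 [-3.13, -3.18, -0.74] -0.256   ->q,w,d [0.4959, 0.2438, 0.0121]
```

{"op": "jog_arm", "data": {"jaw": [1, 1, 1, 1, 1, 1, 1, 1, 1, 1], "xyz": [[-0.24, -0.31, -0.06], [-0.48, -0.61, -0.12], [-0.74, -0.91, -0.18], [-1.02, -1.22, -0.25], [-1.31, -1.54, -0.32], [-1.63, -1.86, -0.4], [-1.96, -2.18, -0.48], [-2.32, -2.51, -0.56], [-2.71, -2.83, -0.64], [-3.12, -3.17, -0.73]], "twist": [[0, 0, -0.023], [0, 0, -0.045], [0, 0, -0.068], [0, 0, -0.092], [0, 0, -0.117], [0, 0, -0.142], [0, 0, -0.169], [0, 0, -0.197], [0, 0, -0.226], [0, 0, -0.256]]}}

```text
clock: 17.55
position: [0.6137, 0.2247, 0.0582]
ee_rot: [[0.656, 0.754, 0.0], [0.754, -0.656, -0.0], [-0.0, 0.0, -1.0]]
force: [2.9, 1.7, -2.0]
grip_width: 0.0001
finger_force: 1.7
```

```bash
python3 step.py "[[-0.24, -0.31, -0.06], [-0.48, -0.61, -0.12], [-0.74, -0.91, -0.18], [-1.02, -1.22, -0.25], [-1.31, -1.54, -0.32], [-1.63, -1.86, -0.4], [-1.96, -2.18, -0.48], [-2.32, -2.51, -0.56], [-2.71, -2.83, -0.64], [-3.12, -3.17, -0.73]]" "[-0.023,-0.045,-0.068,-0.092,-0.117,-0.142,-0.169,-0.197,-0.226,-0.256]" 4 .97 .0105 .02
```

```text
clock 4.5 4.5
m 0.85 last q,w,d,F [0.5088, 0.2451, 0.011, 3.2866]
m 1.0 last q,w,d,F [0.4974, 0.2473, 0.0122, 3.6498]
m 1.08 last q,w,d,F [0.4913, 0.2483, 0.0128, 3.8429]
m 0.97 last q,w,d,F [0.4996, 0.2469, 0.012, 3.5772]
8 pos-sim(mm) tool [-0.3, -0.29, 0.43] az 0.0002 pos-cmd [-0.17, -0.29, 0.46] Fpush 3.35 sim 3.47 Ftool [3.05, 0.2, 2.13] d_meas 11.68
16 pos-sim(mm) tool [-0.33, -0.53, -0.09] az 0.0031 pos-cmd [-0.09, -0.23, -0.03] Fpush 3.59 sim 3.71 Ftool [3.31, 0.81, 2.05] d_meas 12.64
26 pos-sim(mm) tool [-0.48, -0.76, -0.16] az 0.0049 pos-cmd [-0.14, -0.3, -0.07] Fpush 3.49 sim 3.68 Ftool [3.13, 0.5, 2.75] d_meas 12.66
36 pos-sim(mm) tool [-0.69, -1.04, -0.21] az 0.0069 pos-cmd [-0.19, -0.34, -0.07] Fpush 3.43 sim 3.58 Ftool [3.22, 1.05, 2.03] d_meas 12.51
1 [-0.38, -0.5, -0.12] -0.035   ->q,w,d [0.5315, 0.2633, 0.0122]
2 [-0.77, -0.95, -0.22] -0.069   ->q,w,d [0.5656, 0.2823, 0.0122]
3 [-1.18, -1.41, -0.32] -0.105   ->q,w,d [0.602, 0.2987, 0.012]
4 [-1.64, -1.89, -0.43] -0.142   ->q,w,d [0.6403, 0.3132, 0.0118]
5 [-2.14, -2.36, -0.55] -0.182   ->q,w,d [0.6804, 0.327, 0.0116]
6 [-2.69, -2.84, -0.67] -0.223   ->q,w,d [0.7222, 0.3411, 0.0115]
7 [-3.28, -3.32, -0.79] -0.266   ->q,w,d [0.7658, 0.3564, 0.0113]
8 [-3.93, -3.8, -0.92] -0.312   ->q,w,d [0.8114, 0.3736, 0.0112]
9 [-4.64, -4.27, -1.06] -0.36   ->q,w,d [0.8594, 0.393, 0.0111]
10 [-5.4, -4.72, -1.2] -0.41   ->q,w,d [0.9099, 0.4147, 0.011]
```

{"op": "jog_arm", "data": {"jaw": [1, 1, 1, 1, 1, 1, 1, 1], "xyz": [[-0.36, -0.46, -0.1], [-0.75, -0.92, -0.2], [-1.17, -1.39, -0.31], [-1.63, -1.87, -0.42], [-2.13, -2.35, -0.54], [-2.68, -2.83, -0.66], [-3.28, -3.31, -0.79], [-3.93, -3.79, -0.92]], "twist": [[0, 0, -0.034], [0, 0, -0.069], [0, 0, -0.105], [0, 0, -0.142], [0, 0, -0.182], [0, 0, -0.223], [0, 0, -0.266], [0, 0, -0.312]]}}

```text
clock: 18.55
position: [0.5587, 0.22, 0.0674]
ee_rot: [[0.392, 0.92, -0.001], [0.92, -0.392, 0.0], [-0.0, -0.001, -1.0]]
force: [1.4, 3.2, -2.2]
grip_width: 0.0003
finger_force: 1.6
```

```bash
python3 step.py "[[-0.36, -0.46, -0.1], [-0.75, -0.92, -0.2], [-1.17, -1.39, -0.31], [-1.63, -1.87, -0.42], [-2.13, -2.35, -0.54], [-2.68, -2.83, -0.66], [-3.28, -3.31, -0.79], [-3.93, -3.79, -0.92]]" "[-0.034,-0.069,-0.105,-0.142,-0.182,-0.223,-0.266,-0.312]" 4 .95 .0105 .02
```

```text
clock 5.5 5.5
m 0.85 last q,w,d,F [0.8171, 0.3753, 0.0106, 3.1756]
m 1.0 last q,w,d,F [0.8091, 0.3796, 0.0115, 3.4294]
m 1.08 last q,w,d,F [0.8049, 0.3819, 0.0119, 3.5655]
m 0.95 last q,w,d,F [0.8118, 0.3782, 0.0112, 3.3446]
16 pos-sim(mm) tool [-0.33, -0.53, -0.09] az 0.0031 pos-cmd [-0.09, -0.23, -0.03] Fpush 3.59 sim 3.65 Ftool [3.31, 0.81, 2.05] d_meas 12.44
26 pos-sim(mm) tool [-0.48, -0.76, -0.16] az 0.0049 pos-cmd [-0.14, -0.3, -0.07] Fpush 3.49 sim 3.62 Ftool [3.13, 0.5, 2.75] d_meas 12.47
36 pos-sim(mm) tool [-0.69, -1.04, -0.21] az 0.0069 pos-cmd [-0.19, -0.34, -0.07] Fpush 3.43 sim 3.53 Ftool [3.22, 1.05, 2.03] d_meas 12.35
44 pos-sim(mm) tool [-1.06, -1.92, -0.22] az 0.0103 pos-cmd [-0.3, -0.87, -0.01] Fpush 3.67 sim 3.34 Ftool [3.54, 0.05, 2.16] d_meas 12.04
1 [-0.58, -0.73, -0.15] -0.052   ->q,w,d [0.8605, 0.402, 0.0114]
2 [-1.18, -1.41, -0.29] -0.103   ->q,w,d [0.9126, 0.4294, 0.0112]
3 [-1.85, -2.09, -0.44] -0.157   ->q,w,d [0.968, 0.4553, 0.011]
4 [-2.61, -2.77, -0.59] -0.214   ->q,w,d [1.0265, 0.4805, 0.0107]
5 [-3.46, -3.44, -0.74] -0.275   ->q,w,d [1.0883, 0.5067, 0.0105]
6 [-4.4, -4.09, -0.9] -0.339   ->q,w,d [1.1534, 0.5351, 0.0104]
7 [-5.45, -4.72, -1.06] -0.407   ->q,w,d [1.2223, 0.5667, 0.0102]
8 [-6.61, -5.31, -1.22] -0.48   ->q,w,d [1.2955, 0.6022, 0.0101]
9 [-7.9, -5.84, -1.38] -0.557   ->q,w,d [1.3733, 0.6416, 0.0099]
10 [-9.32, -6.3, -1.53] -0.64   ->q,w,d [1.4563, 0.6849, 0.0098]
```

{"op": "jog_arm", "data": {"jaw": [1, 1, 1, 1, 1, 1], "xyz": [[-0.57, -0.71, -0.15], [-1.17, -1.4, -0.29], [-1.84, -2.08, -0.43], [-2.6, -2.76, -0.58], [-3.45, -3.43, -0.73], [-4.39, -4.08, -0.89]], "twist": [[0, 0, -0.051], [0, 0, -0.103], [0, 0, -0.157], [0, 0, -0.214], [0, 0, -0.275], [0, 0, -0.339]]}}

```text
clock: 19.3
position: [0.5035, 0.1957, 0.0764]
ee_rot: [[0.063, 0.998, -0.001], [0.998, -0.063, 0.0], [0.0, -0.001, -1.0]]
force: [0.6, 2.8, -0.9]
grip_width: 0.0003
finger_force: 1.4
```

```bash
python3 step.py "[[-0.57, -0.71, -0.15], [-1.17, -1.4, -0.29], [-1.84, -2.08, -0.43], [-2.6, -2.76, -0.58], [-3.45, -3.43, -0.73], [-4.39, -4.08, -0.89]]" "[-0.051,-0.103,-0.157,-0.214,-0.275,-0.339]" 4 .97 .0105 .01
```

```text
clock 6.25 6.25
m 0.85 last q,w,d,F [1.1598, 0.5323, 0.0101, 3.017]
m 1.0 last q,w,d,F [1.1563, 0.5399, 0.0105, 3.1246]
m 1.08 last q,w,d,F [1.1544, 0.544, 0.0107, 3.1833]
m 0.97 last q,w,d,F [1.157, 0.5384, 0.0104, 3.1028]
26 pos-sim(mm) tool [-0.31, -0.53, -0.11] az 0.0032 pos-cmd [-0.14, -0.3, -0.07] Fpush 3.49 sim 3.67 Ftool [3.13, 0.5, 2.75] d_meas 12.48
36 pos-sim(mm) tool [-0.44, -0.69, -0.14] az 0.0045 pos-cmd [-0.19, -0.34, -0.07] Fpush 3.43 sim 3.57 Ftool [3.22, 1.05, 2.03] d_meas 12.25
44 pos-sim(mm) tool [-0.68, -1.4, -0.12] az 0.0066 pos-cmd [-0.3, -0.87, -0.01] Fpush 3.67 sim 3.37 Ftool [3.54, 0.05, 2.16] d_meas 11.75
50 pos-sim(mm) tool [-0.66, -2.1, -0.25] az 0.0087 pos-cmd [-0.13, -1.35, -0.12] Fpush 2.88 sim 3.1 Ftool [2.87, 0.39, 0.89] d_meas 10.78
1 [-0.83, -1.0, -0.18] -0.072   ->q,w,d [1.2268, 0.5769, 0.0106]
2 [-1.74, -1.95, -0.34] -0.145   ->q,w,d [1.3017, 0.6197, 0.0104]
3 [-2.78, -2.88, -0.5] -0.223   ->q,w,d [1.3819, 0.662, 0.0101]
4 [-3.98, -3.78, -0.65] -0.306   ->q,w,d [1.4675, 0.7044, 0.0098]
5 [-5.33, -4.64, -0.79] -0.395   ->q,w,d [1.5584, 0.7482, 0.0095]
6 [-6.86, -5.41, -0.92] -0.49   ->q,w,d [1.6549, 0.7944, 0.0093]
7 [-8.57, -6.08, -1.04] -0.592   ->q,w,d [1.7574, 0.8438, 0.009]
8 [-10.46, -6.59, -1.12] -0.7   ->q,w,d [1.8664, 0.8971, 0.0089]
9 [-12.53, -6.91, -1.18] -0.816   ->q,w,d [1.9823, 0.9546, 0.0088]
10 [-14.76, -6.98, -1.19] -0.94   ->q,w,d [2.1055, 1.015, 0.0087]
```

{"op": "jog_arm", "data": {"jaw": [1, 1, 1, 1], "xyz": [[-0.84, -0.99, -0.18], [-1.77, -1.95, -0.34], [-2.84, -2.88, -0.5], [-4.05, -3.79, -0.65]], "twist": [[0, 0, -0.072], [0, 0, -0.146], [0, 0, -0.224], [0, 0, -0.307]]}}

```text
clock: 19.8
position: [0.4627, 0.1577, 0.0829]
ee_rot: [[-0.242, 0.97, -0.002], [0.97, 0.242, 0.0], [0.001, -0.002, -1.0]]
force: [0.0, 2.3, 0.1]
grip_width: 0.0005
finger_force: 1.2
```

```bash
sed -i 's/.0108,.0098,.0092,.0088/.0108,.0100,.0096,.0092/' plan.py; python3 step.py "[[-0.84, -0.99, -0.18], [-1.77, -1.95, -0.34], [-2.84, -2.88, -0.5], [-4.05, -3.79, -0.65]]" "[-0.072,-0.146,-0.224,-0.307]" 2 .97 .0105 .005
```

```text
clock 6.75 6.75
m 0.85 last q,w,d,F [1.4731, 0.7123, 0.0102, 3.0102]
m 1.0 last q,w,d,F [1.4742, 0.7227, 0.0101, 2.9715]
m 1.08 last q,w,d,F [1.4747, 0.7284, 0.01, 2.9513]
m 0.97 last q,w,d,F [1.474, 0.7206, 0.0101, 2.9791]
36 pos-sim(mm) tool [-0.32, -0.52, -0.1] az 0.0033 pos-cmd [-0.19, -0.34, -0.07] Fpush 3.43 sim 3.57 Ftool [3.22, 1.05, 2.03] d_meas 12.11
44 pos-sim(mm) tool [-0.49, -1.13, -0.07] az 0.0047 pos-cmd [-0.3, -0.87, -0.01] Fpush 3.67 sim 3.36 Ftool [3.54, 0.05, 2.16] d_meas 11.55
50 pos-sim(mm) tool [-0.4, -1.73, -0.18] az 0.0061 pos-cmd [-0.13, -1.35, -0.12] Fpush 2.88 sim 3.09 Ftool [2.87, 0.39, 0.89] d_meas 10.49
54 pos-sim(mm) tool [-0.17, -2.13, -0.24] az 0.0076 pos-cmd [0.18, -1.63, -0.18] Fpush 2.27 sim 2.98 Ftool [2.27, 0.61, -0.1] d_meas 9.84
1 [-1.13, -1.34, -0.16] -0.099   ->q,w,d [1.5675, 0.7749, 0.0103]
2 [-2.41, -2.56, -0.29] -0.197   ->q,w,d [1.6682, 0.8329, 0.01]
3 [-3.91, -3.72, -0.4] -0.302   ->q,w,d [1.7761, 0.8897, 0.0097]
4 [-5.64, -4.78, -0.48] -0.415   ->q,w,d [1.891, 0.9458, 0.0094]
5 [-7.6, -5.69, -0.53] -0.535   ->q,w,d [2.013, 1.0022, 0.0091]
6 [-9.79, -6.4, -0.53] -0.663   ->q,w,d [2.1421, 1.0592, 0.0089]
7 [-12.2, -6.84, -0.48] -0.8   ->q,w,d [2.2783, 1.1173, 0.0088]
8 [-14.47, -6.95, -0.39] -0.928   ->q,w,d [2.4, 0.0, 0.0087]
```

{"op": "jog_arm", "data": {"jaw": [1, 1], "xyz": [[-1.2, -1.34, -0.16], [-2.53, -2.58, -0.29]], "twist": [[0, 0, -0.1], [0, 0, -0.2]]}}

```text
clock: 20.05
position: [0.4434, 0.1267, 0.086]
ee_rot: [[-0.43, 0.903, -0.002], [0.903, 0.43, -0.0], [0.001, -0.002, -1.0]]
force: [-1.0, 2.4, 1.5]
grip_width: 0.0004
finger_force: 1.1
```

```bash
python3 step.py "[[-1.2, -1.34, -0.16], [-2.53, -2.58, -0.29]]" "[-0.1,-0.2]" 2 .97 .0105 .005
```

```text
clock 7.0 7.0
m 0.85 last q,w,d,F [1.6675, 0.8454, 0.0112, 3.3052]
m 1.0 last q,w,d,F [1.6713, 0.8571, 0.0108, 3.1766]
m 1.08 last q,w,d,F [1.6734, 0.8635, 0.0106, 3.1075]
m 0.97 last q,w,d,F [1.6706, 0.8547, 0.0109, 3.2025]
44 pos-sim(mm) tool [-0.49, -1.13, -0.07] az 0.0047 pos-cmd [-0.3, -0.87, -0.01] Fpush 3.67 sim 3.36 Ftool [3.54, 0.05, 2.16] d_meas 11.55
50 pos-sim(mm) tool [-0.4, -1.73, -0.18] az 0.0061 pos-cmd [-0.13, -1.35, -0.12] Fpush 2.88 sim 3.09 Ftool [2.87, 0.39, 0.89] d_meas 10.49
54 pos-sim(mm) tool [-0.17, -2.13, -0.24] az 0.0076 pos-cmd [0.18, -1.63, -0.18] Fpush 2.27 sim 2.98 Ftool [2.27, 0.61, -0.1] d_meas 9.84
56 pos-sim(mm) tool [-0.01, -2.46, -0.39] az 0.009 pos-cmd [0.41, -1.87, -0.34] Fpush 2.73 sim 3.2 Ftool [2.61, 0.11, -1.54] d_meas 10.34
1 [-1.3, -1.51, -0.11] -0.112   ->q,w,d [1.782, 0.9241, 0.0106]
2 [-2.82, -2.94, -0.2] -0.23   ->q,w,d [1.9017, 0.9853, 0.0098]
3 [-4.64, -4.24, -0.24] -0.354   ->q,w,d [2.0287, 1.0418, 0.0095]
4 [-6.72, -5.36, -0.24] -0.486   ->q,w,d [2.1625, 1.0964, 0.0091]
5 [-9.07, -6.23, -0.18] -0.626   ->q,w,d [2.3032, 1.1498, 0.0088]
6 [-10.84, -6.66, -0.1] -0.728   ->q,w,d [2.4, 0.0, 0.0088]
7 [-10.84, -6.66, -0.1] -0.728   ->q,w,d [2.4, 0.0, 0.0092]
8 [-10.84, -6.66, -0.1] -0.728   ->q,w,d [2.4, 0.0, 0.0092]
```

{"op": "jog_arm", "data": {"jaw": [1, 1], "xyz": [[-1.32, -1.5, -0.11], [-2.87, -2.93, -0.18]], "twist": [[0, 0, -0.112], [0, 0, -0.23]]}}

```text
clock: 20.3
position: [0.4294, 0.0883, 0.088]
ee_rot: [[-0.625, 0.78, -0.001], [0.78, 0.625, -0.0], [0.001, -0.001, -1.0]]
force: [-0.9, 1.1, 1.1]
grip_width: 0.0002
finger_force: 0.9
```

```bash
python3 step.py "[[-1.32, -1.5, -0.11], [-2.87, -2.93, -0.18]]" "[-0.112,-0.23]" 1 .97 .0105 .005
```

```text
clock 7.25 7.25
m 0.85 last q,w,d,F [1.8971, 0.9845, 0.0109, 3.181]
m 1.0 last q,w,d,F [1.904, 0.9972, 0.0101, 2.9538]
m 1.08 last q,w,d,F [1.9077, 1.0043, 0.0097, 2.8305]
m 0.97 last q,w,d,F [1.9026, 0.9946, 0.0103, 2.9996]
50 pos-sim(mm) tool [-0.4, -1.73, -0.18] az 0.0061 pos-cmd [-0.13, -1.35, -0.12] Fpush 2.88 sim 3.09 Ftool [2.87, 0.39, 0.89] d_meas 10.49
54 pos-sim(mm) tool [-0.17, -2.13, -0.24] az 0.0076 pos-cmd [0.18, -1.63, -0.18] Fpush 2.27 sim 2.98 Ftool [2.27, 0.61, -0.1] d_meas 9.84
56 pos-sim(mm) tool [-0.01, -2.46, -0.39] az 0.009 pos-cmd [0.41, -1.87, -0.34] Fpush 2.73 sim 3.2 Ftool [2.61, 0.11, -1.54] d_meas 10.34
58 pos-sim(mm) tool [0.18, -2.24, -0.58] az 0.0103 pos-cmd [0.65, -1.54, -0.56] Fpush 1.51 sim 3.0 Ftool [1.39, -0.01, -1.13] d_meas 9.47
1 [-1.53, -1.77, -0.06] -0.131   ->q,w,d [2.0313, 1.0608, 0.0101]
2 [-3.35, -3.36, -0.06] -0.267   ->q,w,d [2.1681, 1.1228, 0.0096]
3 [-5.49, -4.74, 0.01] -0.409   ->q,w,d [2.3123, 1.1797, 0.0093]
4 [-6.91, -5.45, 0.08] -0.498   ->q,w,d [2.4, 0.0, 0.0088]
5 [-6.91, -5.45, 0.08] -0.498   ->q,w,d [2.4, 0.0, 0.0092]
6 [-6.91, -5.45, 0.08] -0.498   ->q,w,d [2.4, 0.0, 0.0092]
7 [-6.91, -5.45, 0.08] -0.498   ->q,w,d [2.4, 0.0, 0.0092]
```

{"op": "jog_arm", "data": {"jaw": [1, 1, 1, 1, 1, 1], "xyz": [[-1.98, -1.77, -0.06], [-2.4, -2.3, -0.06], [-1.4, -2.5, -0.06], [0.6, -2.8, -0.06], [2, -3, -0.06], [2.5, -3.1, -0.06]], "twist": [[0, 0, -0.131], [0, 0, -0.17], [0, 0, -0.17], [0, 0, -0.17], [0, 0, -0.17], [0, 0, -0.17]]}}

```text
clock: 21.05
position: [0.3901, 0.0902, 0.0881]
ee_rot: [[-0.746, 0.666, 0.0], [0.666, 0.746, -0.0], [-0.0, 0.0, -1.0]]
force: [0.8, -0.1, 0.0]
grip_width: 0.0006
finger_force: 0.0
```

```bash
python3 - <<'E'
from workcell import r
from h import *
s=r.get_state(); print(s["clock"],s["position"],s["force"],s["finger_force"])
f=r.grab_frame("top"); C=Cam(f)
for q in(2.2,2.3,2.4): print(q,"knob",C.proj(toworld(P,q,[-.15,0,.045])).round(1),"rail ends",C.proj(toworld(P,q,[[-.17,.13,-.005],[-.03,.13,-.005]])).round(1).tolist(),"far end",C.proj(toworld(P,q,[.2,0,0])).round(1))
hsv=cv2.cvtColor(f["color"],cv2.COLOR_RGB2HSV); m=(hsv[:,:,2]<75).astype(np.uint8)
for n in("scene","top"):
    f2=r.grab_frame(n); cv2.imwrite(f"pics/z_{n}.png",f2["color"][:,:,::-1])
a=cv2.imread("pics/z_top.png")[80:300,140:460]; b=cv2.imread("pics/z_scene.png")[130:320,150:470]
b=cv2.resize(b,(400,int(190*400/320))); a=cv2.resize(a,(600,int(220*600/320)))
o=np.zeros((600,800,3),np.uint8); o[:a.shape[0]-60+0,:600]=a[:a.shape[0]-60]; o[600-b.shape[0]:,400:]=b; cv2.imwrite("pics/z.png",o); print(a.shape,b.shape)
E
```

```text
21.05 [0.39014398 0.09020419 0.08814428] [ 0.77084483 -0.05304806  0.01013844] 0.0
2.2 knob [[344.8 192.2]] rail ends [[322.2, 241.0], [278.6, 211.0]] far end [[238.8 126.6]]
2.3 knob [[347.8 187.3]] rail ends [[329.8, 238.1], [283.3, 212.6]] far end [[234.7 132.3]]
2.4 knob [[350.3 182.2]] rail ends [[337.1, 234.4], [288.2, 213.7]] far end [[231.1 138.4]]
(412, 600, 3) (237, 400, 3)
```

View pics/z.png

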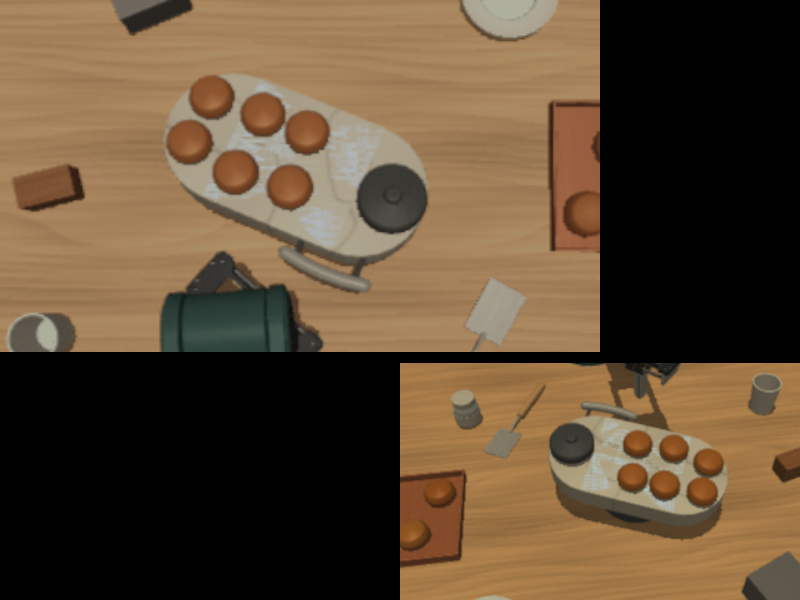

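The slab now rests at its second stop: the knob is at about (349.6,184) in the top image, predicted (350,182) for 2.4 rad. The rail is free and the bystanders are untouched. Lifting the hand clear.

{"op": "jog_arm", "data": {"jaw": [1, 1, 1, 1, 1, 1, 1, 1, 1, 1], "xyz": [[1, 0, -1], [2, 0, -4], [3, 0, -8], [3, 0, -12], [3, 0, -15], [3, 0, -16], [3, 0, -16], [3, 0, -16], [3, 0, -16], [3, 0, -16]], "twist": [[0, 0, 0], [0, 0, 0], [0, 0, 0], [0, 0, 0], [0, 0, 0], [0, 0, 0], [0, 0, 0], [0, 0, 0], [0, 0, 0], [0, 0, 0]]}}

```text
clock: 22.45
position: [0.3684, 0.109, 0.2472]
ee_rot: [[-0.745, 0.667, -0.002], [0.667, 0.745, -0.0], [0.001, -0.001, -1.0]]
force: [-1.1, -0.2, 0.0]
grip_width: 0.0005
finger_force: 0.0
```

```bash
python3 - <<'E'
from workcell import r
s=r.get_state(); print(s["clock"],s["position"],s["force"],s["finger_force"])
print(r.finish_job())
E
```

```text
22.45 [0.36842973 0.10904864 0.2472221 ] [-1.08352969 -0.15605445  0.02392135] 0.0
the job is handed in; nothing more can be done
None
```

The slab is round at its second stop, the hand is clear and the job was handed in at 22.5 s with nothing else touched; I estimate the rail stayed 6–16 mm in, but near 1.9 rad the push read only about 1.5–1.9 N (5–6 mm), so it may have dipped below 6 mm there.

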